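Hang the keyhole template on its headed stud

TASK

Take the plywood template with the keyhole-shaped opening out of the rack and hang it on the headed stud of the low stand: slip the wide part of the opening over the stud's head, then slide the template straight down until the stud sits at the top of the narrow slot, so that it hangs upright, locked behind the head. Let go of it there, and leave the other template standing in the rack.

Things in the scene. Friction and masses are not known exactly. Their poses are not given: they have to be found in the camera images.
- template: To hang: loose 12 mm plywood (thickness along own x, width y, up z), 116 wide, 198 tall, ~140 g. Origin: where the stud's axis lies when hung, 108 mm over its bottom edge, 90 under its top. Grip tab 68 wide, z +34 to +90. Keyhole: 50 wide from z -80 to -36, narrowing to an 18 mm slot at -12 that ends at +6; enter with the stud at z -58. Faces alike. Stands in a rack slot 30 mm deep; rack top 40 mm up.
- stud: Headed steel stud, level, on the stand's upright face. Own x = along it, out of the board (away from the robot); z up. Origin: on its axis, mid-neck, 140 mm above the table, 14 mm out from the board. Neck 12 mm thick, 28 mm long from board to head; head 30 mm across, 10 mm thick. A headless dowel, 12 mm thick, 38 long, stands 160 mm to its side in the same board: not to be used.
- stand: Fixed wooden stand. Origin: on the table, below the middle of the board's front face; own x = out of that face, away from the robot, y = along the board, z up. Board 300 mm wide, 18 mm thick, top edge 162 mm above the table; its foot reaches 103 mm behind the face, nothing but stud and dowel in front.
- plain_template: Other template, to be left in the rack: same plywood, outline, axes and origin, but only one 18 mm round hole 31 mm under its origin instead of the keyhole. It stands in the rack's other slot, 150 mm to the side (along the templates' width, either side); bottom edge 10 mm above the table like its neighbour's. Rack 300 mm long, 100 mm deep, fixed.
Not all that is in view belongs to the job. What is shaped like the template but black or green is not meant. What is shaped like the plain_template but orange is not meant.

How it is judged:
By the outcome, as a careful person would: the job done as asked, in the order asked, and still so for the second after the job is handed in, with the robot touching nothing.
It also fails if it takes over 48 s, if anything falls off the work surface, if the arm or the gripper's body presses on something with over 40 N, if the wrist force passes 120 N, or if a joint passes its speed limit or range.

ROBOT

A 6-joint arm with a two-finger parallel gripper is mounted at the origin on the work surface. World frame = base frame: x ahead of the robot, y to its left, z up, the work surface at z = 0. Lengths are in m, angles in degrees, forces in N, time in s.
With the tool pointing down it reaches from about 0.3 to 0.75 m from the base axis. Payload 8.5 kg.
Tool frame: the origin (TCP) lies at the very end of the fingers, on their centre line; the grasp point (between the pads) lies 19 mm behind it; z points along the fingers, y is the line along which they close (so a half turn about z gives the same grasp; the last joint's range is limited). The gripper opens to 85 mm and grips with 20 to 120 N. Pads are 22 mm wide; open, the fingers measure 114 mm over their backs; the gripper's body (76 mm by 85 mm) begins 54 mm behind the grasp point. The pads swing forward as they close: fully open they stand 13 mm farther back than shut.
Start: joints at [59.055, 21.807, 74.336, -0, 83.858, -12.336], TCP at [0.176, 0.521, 0.231] pointing down, gripper open.
Joint ranges: [-178.18, 178.18], [-50.72, 133.34], [12.68, 142.11], [-81.47, 261.47], [9.98, 163.14], [-165.26, 165.26]. Speed limits (degrees/s): [136.94, 136.94, 180, 180, 180, 180].

INTERFACE

Orientations are given as a 3x3 rotation matrix whose columns are the frame's x, y, z axes.
In Python, from rig import * gives the robot as it stands. The module is installed in compiled form; this text tells all that it offers.
- The arm moves only by the shell command python3 -m pendant 'ROWS' [OPENING] [FORCE]. ROWS is JSON, a list of rows, each a list of 2 entries, a list of its own where there are three numbers: the shift along the tool's x, y, z as a fraction of full scale, then the turn, a rotation vector about the tool's x, y, z as a fraction of full scale. A call has 1 to 8 rows; each row shifts and turns the commanded pose from where the row before left it, along the tool's axes as they then stand; what a row does not reach is not made up. Full scale, the value 1, is 40 mm for a shift and 5 degrees for a turn. A row lasts 1/8 s, in which the tool goes at most 62.5 mm and 10.7 degrees, less where a joint would pass 70% of its speed; a pose out of reach is approached as far as the arm can. A call with a number of a shift or a turn outside -1 to 1 is refused whole. A call with a gripper value outside its range is refused whole. OPENING is the opening, from 0 (shut) to 1 (fully open), set as the call begins (- or left out, the last holds). The fingers move at their own pace and stop on an object; FORCE is the grip in N (left out, the last holds). Time passes only in rows, so rows that do not move let the fingers close. It gives the time, the measured TCP pose, the force, the opening and the grip force at its end, in the units of the state.
- observe(): the state, without advancing time (a new reading comes with each control period).
- get_image(name): name is "scene" or "top" or "wrist"; returns a dict with "img" (480x640x3 uint8, blue, green, red), "range_z" (480x640 float32, m along the optical axis (not along the pixel's ray), 0 where there is no reading), "camera_matrix" (3x3 intrinsics, pixels), "eye" and "rotation" of the camera in the world. Camera axes: x right, y down, z forward; pixel columns grow to the right and rows downward; lengths in m; the calibration is good to about 2 mm. A picture is of the moment at which its call begins.
- close_job(): hands the job in; it is judged then, once.
Trained networks look in the newest picture that a camera, given by its name, has taken for a name from the list of things; names that differ only in an ending like _2 or _b are one class to them, and where a whole thing is asked for, a point or a joint stands for the part that bears it (a point fixed in the world has none). Each returns a list of dicts, best first, with "conf" (0 to 1); they miss things now and then, are a little off and sometimes report something else, mostly with a low value. They report only what shows in the picture. A call takes as long as a camera call. They do not tell look-alikes from the thing itself.
- regions_of(camera, query): "mask" (480x640 bool, what is visible of it).
- landmark_of(camera, query): "point" ([x, y, z] in m, in world coordinates, good to about 4 mm: a listed point, or the origin of a listed thing).
The state is a dict: "time_s": time; "q": joint angles; "qvel": joint speeds; "joint_efforts": joint torques, N m; "position": TCP position; "tool_rot": TCP orientation; "ft_force": force on the tool from outside, world axes, zero at the start; "wrist_torque": the same for the moment, N m; "grip_width": finger opening in m; "gripper_force": force on a finger pad.
Only numpy, scipy, OpenCV 4.12 (cv2) and the standard library are available. Lean on these libraries where they do the work, as an engineer would, in place of code of your own. Each camera call takes 0.05 s, during which the arm holds its last target. There are 200 camera calls.

## Working session

There is one attempt and no reset: what is moved stays moved. The work goes in short steps, Python scripts to look and compute and a shell command to move; the robot and the scene stay as the last step left them, time stands still between calls to the robot, and variables do not carry over. Pictures are saved under pics/ and viewed, at most 10 in all, crops included, and the job is handed in when it is done.

```bash
mkdir -p pics; cat > h.py <<'E'
from rig import *
import numpy as np, cv2
def world(d,m):
    v,u=np.nonzero(m&(d["range_z"]>0)); z=d["range_z"][v,u]
    K=np.array(d["camera_matrix"]); c=np.stack([(u-K[0,2])/K[0,0]*z,(v-K[1,2])/K[1,1]*z,z],1)
    return c@np.array(d["rotation"]).T+np.array(d["eye"])
E
python3 - <<'E'
from h import *
np.set_printoptions(precision=3,suppress=True)
o=observe();print(o["position"],o["tool_rot"],o["time_s"])
for c in("scene","top"):
    d=get_image(c);cv2.imwrite(f"pics/{c}1.png",d["img"]);print(c,np.array(d["eye"]),np.array(d["rotation"])[:,2])
    for n in("template","plain_template","stud","stand"):
        for r in landmark_of(c,n)[:4]:print(c,n,np.array(r["point"]),round(r["conf"],2))
E
```

```text
[0.175 0.521 0.231] [[-0.948  0.319 -0.001]
 [ 0.319  0.948 -0.001]
 [ 0.    -0.001 -1.   ]] 0.0
scene [1.262 0.252 0.805] [-0.727 -0.231 -0.646]
scene template [ 0.325 -0.283  0.106] 0.64
scene template [ 0.344 -0.142  0.11 ] 0.62
scene template [ 0.496 -0.126  0.117] 0.61
scene plain_template [ 0.495 -0.278  0.118] 0.91
scene plain_template [ 0.635 -0.283  0.105] 0.61
scene stud [0.563 0.159 0.142] 0.72
scene stand [ 0.538  0.237 -0.001] 0.86
top [0.443 0.018 1.112] [ 0.046 -0.04  -0.998]
top template [ 0.344 -0.14   0.108] 0.9
top template [ 0.322 -0.288  0.109] 0.65
top plain_template [ 0.492 -0.275  0.12 ] 0.77
top plain_template [ 0.634 -0.284  0.106] 0.55
top stud [0.563 0.158 0.14 ] 0.55
top stand [0.537 0.238 0.001] 0.81
```

View pics/scene1.png

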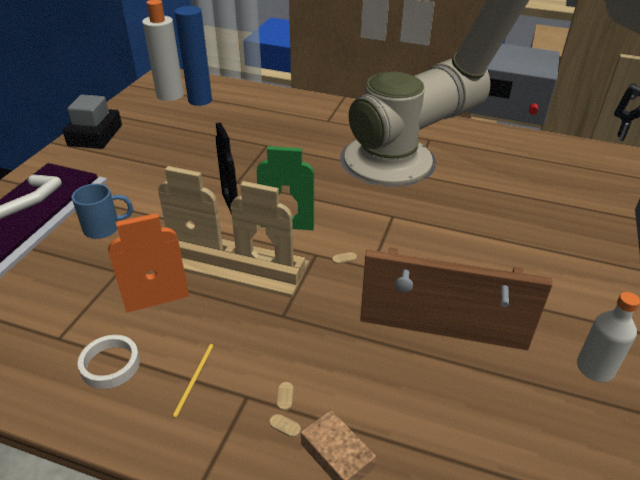

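View pics/top1.png

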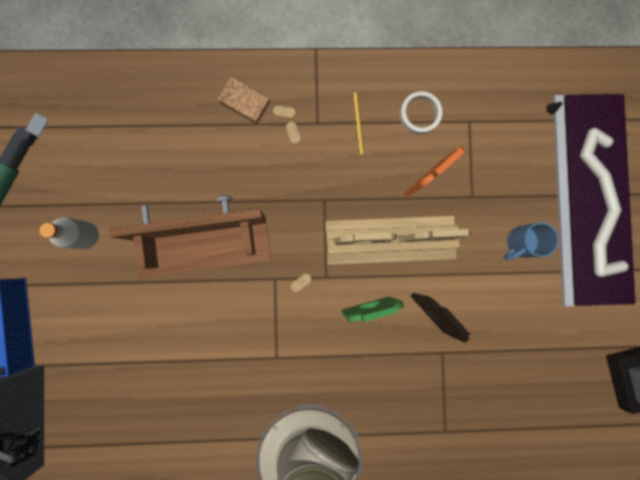

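The scene view shows the keyhole template on the rack's right side at about (263,225), with the plain one at (190,205). The stud with its head is at (404,284) and the headless dowel is at (505,295). The top view agrees. The green, black and orange shapes are decoys. Next I'll measure the yaw angles.

```bash
python3 - <<'E'
from h import *
np.set_printoptions(precision=4,suppress=True)
d=get_image("scene")
def face(P,name):
    # vertical plane robust fit with normal in xy
    rng=np.random.default_rng(0);best=None
    for _ in range(500):
        a,b=P[rng.choice(len(P),2,replace=False)][:,:2];t=b-a;L=np.linalg.norm(t)
        if L<.03: continue
        n=np.array([t[1],-t[0]])/L; i=abs((P[:,:2]-a)@n)<.002
        if best is None or i.sum()>best.sum():best=i
    Q=P[best];c=Q.mean(0);w,v=np.linalg.eigh(np.cov((Q-c).T));n=v[:,0]*np.sign(v[0,0])
    t=np.array([-n[1],n[0]]);s=Q[:,:2]@t
    print(name,len(P),best.sum(),"c",c,"n",n,"yaw",np.degrees(np.arctan2(n[1],n[0])),"z",np.percentile(Q[:,2],[1,99]),"mid xy",)
    lo,hi=np.percentile(s,[.5,99.5]);print("   face mid",n[:2]*(c[:2]@n[:2])+t*(lo+hi)/2,"width",hi-lo)
    return Q,n
def near(q,p):
    for r in regions_of("scene",q):
        P=world(d,r["mask"]); 
        if np.linalg.norm(np.median(P,0)[:2]-p)<.05: return P[P[:,2]>.045]
P=near("template",[.496,-.126])
Q,n=face(P,"tmpl"); T=Q[Q[:,2]>.16]
print("tab face centre",(T.min(0)+T.max(0))/2,T.mean(0))
Q,n=face(near("stand",[.53,.237]),"stand")
r=regions_of("scene","stud")
for k in r:
    P=world(d,k["mask"]);print("stud",k["conf"],len(P),np.median(P,0),P.min(0),P.max(0))
E
```

```text
tmpl 3433 2600 c [ 0.4982 -0.124   0.1329] n [ 0.9998  0.0213 -0.0006] yaw 1.2215168044330191 z [0.0474 0.2085] mid xy
   face mid [ 0.4983 -0.1246] width 0.11519371567639242
tab face centre [ 0.4982 -0.1245  0.186 ] [ 0.4983 -0.1244  0.1829]Traceback (most recent call last):
  File "<stdin>", line 24, in <module>
  File "<stdin>", line 8, in face
TypeError: object of type 'NoneType' has no len()
```

```bash
python3 - <<'E'
from h import *
np.set_printoptions(precision=4,suppress=True)
d=get_image("scene")
for k in regions_of("scene","stand")[:2]:
    P=world(d,k["mask"]);print("stand",k["conf"],len(P),np.median(P,0))
    if len(P)<1000: continue
    F=P[(P[:,2]>.02)&(P[:,2]<.15)]
    for _ in range(6):
        A=np.c_[F[:,1],np.ones(len(F))];s=np.linalg.lstsq(A,F[:,0],rcond=None)[0]
        e=F[:,0]-A@s;F=F[abs(e)<max(.002,2*e.std())]
    print("x=",s,"yaw",-np.degrees(np.arctan(s[0])),len(F),"y ext",np.percentile(F[:,1],[.5,99.5]),"z top",np.percentile(P[:,2],99.5))
for k in regions_of("scene","stud"):
    P=world(d,k["mask"]);print("stud",k["conf"],len(P),np.median(P,0),np.percentile(P,2,axis=0),np.percentile(P,98,axis=0))
E
```

```text
stand 0.78 13304 [0.5375 0.2443 0.0941]
x= [-0.1108  0.5656] yaw 6.324747977465849 8170 y ext [0.0914 0.3855] z top 0.16477892119591278
stud 0.82 281 [0.5827 0.1617 0.1459] [0.5482 0.1494 0.1307] [0.5871 0.1748 0.1557]
```

```bash
python3 -m pendant '[[[-0.79,-0.8,-0.6],[0,0,0]],[[-0.79,-0.8,-0.6],[0,0,0]],[[-0.79,-0.8,-0.3],[0,0,0]],[[-0.79,-0.8,0],[0,0,0]],[[-0.79,-0.8,0],[0,0,0]],[[-0.79,-0.8,0],[0,0,0]],[[-0.79,-0.8,0],[0,0,0]],[[-0.79,-0.8,0],[0,0,0]]]' 1
python3 -m pendant '[[[-0.79,-0.8,0],[0,0,0]],[[-0.79,-0.8,0],[0,0,0]],[[-0.79,-0.8,0],[0,0,0]],[[-0.79,-0.8,0],[0,0,0]],[[-0.79,-0.8,0],[0,0,0]],[[-0.79,-0.8,0],[0,0,0]],[[-0.79,-0.8,0],[0,0,0]],[[-0.79,-0.8,0],[0,0,0]]]'
python3 -m pendant '[[[0,0,0],[0,0,0.94]],[[0,0,0],[0,0,0.94]],[[0,0,0],[0,0,0.94]],[[0,0,0],[0,0,0.94]],[[0,0,0],[0,0,0.94]],[[0,0,0],[0,0,0.94]],[[0,0,0],[0,0,0.94]],[[0,0,0],[0,0,0.94]]]'
python3 -m pendant '[[[0,0,0],[0,0,0.94]],[[0,0,0],[0,0,0.94]],[[0,0,0],[0,0,0.94]],[[0,0,0],[0,0,0.94]],[[0,0,0],[0,0,0.94]],[[0,0,0],[0,0,0.94]],[[0,0,0],[0,0,0.94]],[[0,0,0],[0,0,0]]]'
cat >> h.py <<'E'
def goto(p,yaw):
    "prints tool-frame shift (in full scales) and turn to a downward pose with tool y at world angle yaw"
    from scipy.spatial.transform import Rotation as R
    o=observe();T=np.array(o["tool_rot"]);a=np.radians(yaw);y=np.array([np.cos(a),np.sin(a),0]);z=np.array([0,0,-1.])
    G=np.stack([np.cross(y,z),y,z],1)
    np.set_printoptions(precision=3,suppress=True)
    print("t",o["time_s"],"shift/40mm",T.T@(np.array(p)-o["position"])/.04,"turn/5deg",np.degrees(R.from_matrix(T.T@G).as_rotvec())/5,"pos",np.array(o["position"]),"F",np.array(o["ft_force"]),"w",o["grip_width"])
E
python3 -c "
from h import *
goto([.493,-.125,.154],1.2)"
```

```text
time_s: 1.8
position: [0.3338, 0.1966, 0.2915]
tool_rot: [[-0.948, 0.319, 0.001], [0.319, 0.948, 0.0], [-0.001, 0.0, -1.0]]
ft_force: [-0.5, 0.2, 0.8]
grip_width: 0.0852
gripper_force: 0.0
time_s: 2.8
position: [0.4917, -0.1268, 0.2914]
tool_rot: [[-0.948, 0.319, 0.0], [0.319, 0.948, 0.0], [-0.0, 0.0, -1.0]]
ft_force: [1.0, 0.8, 0.7]
grip_width: 0.0851
gripper_force: 0.0
time_s: 3.8
position: [0.4912, -0.1253, 0.2913]
tool_rot: [[-0.554, 0.833, -0.0], [0.833, 0.554, -0.0], [-0.0, -0.0, -1.0]]
ft_force: [-0.5, 0.4, -0.6]
grip_width: 0.0854
gripper_force: 0.0
time_s: 4.8
position: [0.4913, -0.1253, 0.2913]
tool_rot: [[-0.016, 1.0, 0.0], [1.0, 0.016, -0.0], [-0.0, 0.0, -1.0]]
ft_force: [-0.7, 0.0, 0.4]
grip_width: 0.085
gripper_force: 0.0
t 4.8 shift/40mm [0.008 0.044 3.434] turn/5deg [ 0.     0.    -0.054] pos [ 0.491 -0.125  0.291] F [-0.659  0.025  0.354] w 0.08497419196615069
```

```bash
python3 -m pendant '[[[0,0.04,0.7],[0,0,-0.05]],[[0,0,0.7],[0,0,0]],[[0,0,0.7],[0,0,0]],[[0,0,0.6],[0,0,0]],[[0,0,0.4],[0,0,0]],[[0,0,0.33],[0,0,0]],[[0,0,0],[0,0,0]],[[0,0,0],[0,0,0]]]'
python3 -m pendant '[[[0,0,0],[0,0,0]],[[0,0,0],[0,0,0]],[[0,0,0],[0,0,0]],[[0,0,0],[0,0,0]],[[0,0,0],[0,0,0]],[[0,0,0],[0,0,0]],[[0,0,0],[0,0,0]],[[0,0,0],[0,0,0]]]' 0 60
```

```text
time_s: 5.8
position: [0.4932, -0.1255, 0.1547]
tool_rot: [[-0.02, 1.0, 0.001], [1.0, 0.02, -0.001], [-0.001, 0.001, -1.0]]
ft_force: [0.3, -0.4, 0.6]
grip_width: 0.0854
gripper_force: 0.0
time_s: 6.8
position: [0.493, -0.1254, 0.1543]
tool_rot: [[-0.02, 1.0, 0.0], [1.0, 0.02, -0.0], [-0.0, 0.0, -1.0]]
ft_force: [-0.0, 0.2, 2.8]
grip_width: 0.0114
gripper_force: 59.1
```

```bash
python3 -m pendant '[[[0,0,-0.2],[0,0,0]],[[0,0,-0.3],[0,0,0]],[[0,0,-0.4],[0,0,0]],[[0,0,-0.5],[0,0,0]],[[0,0,-0.6],[0,0,0]],[[0,0.5,0],[0,0,0]],[[0,0.8,0],[0,0,0]],[[0,0.8,0],[0,0,0]]]'
python3 -m pendant '[[[0,0.8,0],[0,0,0]],[[0,0.8,0],[0,0,0]],[[0.3,0.5,0],[0,0,0]],[[0.7,0,0],[0,0,0]],[[0.7,0,0],[0,0,0]],[[0.7,0,0],[0,0,0]],[[0.7,0,0],[0,0,0]],[[0.7,0,0],[0,0,0]]]'
python3 -m pendant '[[[0.7,0,0],[0,0,-0.3]],[[0.7,0,0],[0,0,-0.4]],[[0.7,0,0],[0,0,-0.3]],[[0.6,0,0],[0,0,0]],[[0.4,0,0],[0,0,0]],[[0.2,0,0],[0,0,0]],[[0,0,0],[0,0,0]],[[0,0,0],[0,0,0]]]'
python3 - <<'E'
from h import *
n=np.array([.9939,.1102]);s=np.array([.562,.159])
p=s+n*.08; goto([*p,.234],6.3)
d=get_image("scene");cv2.imwrite("pics/scene2.png",d["img"])
for r in landmark_of("scene","template")[:4]:print(np.array(r["point"]),r["conf"])
for r in regions_of("scene","template"):
    P=world(d,r["mask"])
    if len(P)<200 or np.median(P,0)[1]<0 : continue
    P=P[P[:,2]>.07];c=np.median(P,0);A=np.c_[P[:,1:],np.ones(len(P))]
    for _ in range(5):
        f=np.linalg.lstsq(A,P[:,0],rcond=None)[0];e=P[:,0]-A@f;k=abs(e)<max(.002,2*e.std());P,A=P[k],A[k]
    o=np.array(observe()["position"])
    print("n",len(P),"slope y,z",f,"x at tcp y",f[0]*o[1]+f[1]*.2+f[2],"y",np.percentile(P[:,1],[.5,99.5]),"z",np.percentile(P[:,2],[.5,99.5]))
E
```

```text
time_s: 7.8
position: [0.5777, -0.1236, 0.235]
tool_rot: [[-0.02, 1.0, 0.001], [1.0, 0.02, -0.0], [-0.0, 0.001, -1.0]]
ft_force: [-0.5, 0.2, -1.6]
grip_width: 0.0113
gripper_force: 58.5
time_s: 8.8
position: [0.6577, 0.0309, 0.2347]
tool_rot: [[-0.02, 1.0, 0.0], [1.0, 0.02, -0.0], [-0.0, 0.0, -1.0]]
ft_force: [0.1, -0.7, -1.0]
grip_width: 0.0113
gripper_force: 58.7
time_s: 9.8
position: [0.6487, 0.1609, 0.2341]
tool_rot: [[-0.106, 0.994, -0.0], [0.994, 0.106, -0.0], [-0.0, -0.0, -1.0]]
ft_force: [1.2, -0.1, -1.5]
grip_width: 0.0114
gripper_force: 58.7
t 9.8 shift/40mm [ 0.192 -0.161  0.002] turn/5deg [-0.001  0.002 -0.042] pos [0.649 0.161 0.234] F [ 1.214 -0.137 -1.539] w 0.011360518405660058
[ 0.325 -0.283  0.11 ] 0.73
[0.652 0.163 0.198] 0.71
[ 0.34  -0.143  0.106] 0.71
```

View pics/scene2.png

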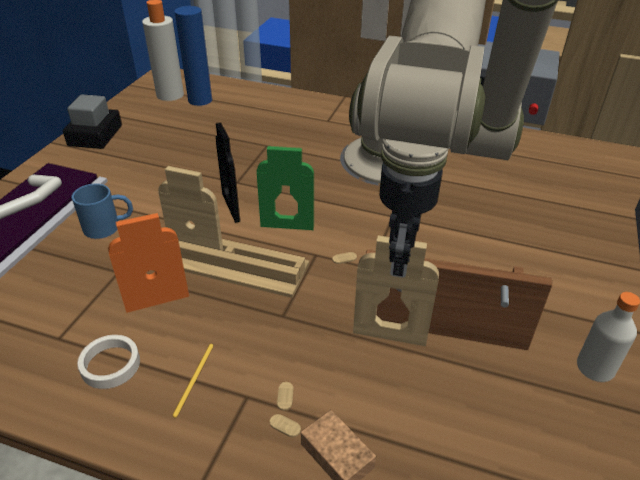

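The template hangs upright in the grip with the keyhole at about (392,310), and its lateral alignment with the stud is within 1 cm. I'll align it and move it in over the head.

```bash
python3 -m pendant '[[[0.17,-0.16,0],[0,0,-0.04]],[[0,-0.4,0],[0,0,0]],[[0,-0.4,0],[0,0,0]],[[0,-0.3,0],[0,0,0]],[[0,-0.2,0],[0,0,0]],[[0,-0.2,0],[0,0,0]],[[0,0,0],[0,0,0]],[[0,0,0],[0,0,0]]]'
python3 - <<'E'
from h import *
n=np.array([.9939,.1102]);t=np.array([-.1102,.9939]);s=np.array([.562,.159])-t*.0008
goto([*s,.2343],6.32)
d=get_image("scene");cv2.imwrite("pics/scene3.png",cv2.resize(d["img"][190:390,290:550],None,fx=3,fy=3))
E
```

```text
time_s: 10.95
position: [0.5821, 0.161, 0.2341]
tool_rot: [[-0.11, 0.994, 0.0], [0.994, 0.11, -0.0], [-0.0, 0.0, -1.0]]
ft_force: [-0.1, -1.1, -1.4]
grip_width: 0.0113
gripper_force: 58.8
t 10.95 shift/40mm [-0.015 -0.505 -0.006] turn/5deg [0.001 0.    0.003] pos [0.582 0.161 0.234] F [-0.068 -1.077 -1.353] w 0.011272014692161712
```

View pics/scene3.png

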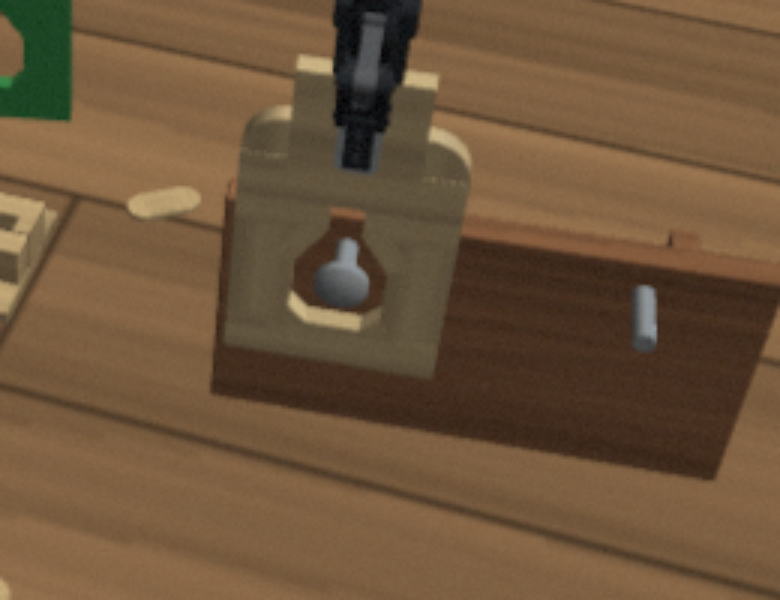

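The head sits inside the wide opening at crop (342,280), centred sideways. I'll move in onto the neck and then go down most of the way.

```bash
python3 -m pendant '[[[-0.01,-0.2,0],[0,0,0]],[[0,-0.2,0],[0,0,0]],[[0,-0.1,0],[0,0,0]],[[0,0,0],[0,0,0]],[[0,0,0],[0,0,0]],[[0,0,0.15],[0,0,0]],[[0,0,0.15],[0,0,0]],[[0,0,0],[0,0,0]]]'
python3 -m pendant '[[[0,0,0.2],[0,0,0]],[[0,0,0.2],[0,0,0]],[[0,0,0.2],[0,0,0]],[[0,0,0.1],[0,0,0]],[[0,0,0],[0,0,0]],[[0,0,0],[0,0,0]]]'
python3 - <<'E'
from h import *
goto([.562,.158,.1763],6.32)
d=get_image("scene");cv2.imwrite("pics/scene4.png",cv2.resize(d["img"][190:390,290:550],None,fx=3,fy=3))
E
```

```text
time_s: 12.0
position: [0.5618, 0.1584, 0.2213]
tool_rot: [[-0.11, 0.994, -0.002], [0.994, 0.11, -0.0], [0.0, -0.002, -1.0]]
ft_force: [0.3, -0.1, -1.2]
grip_width: 0.0114
gripper_force: 58.8
time_s: 12.75
position: [0.5622, 0.1584, 0.1944]
tool_rot: [[-0.11, 0.994, 0.001], [0.994, 0.11, 0.0], [-0.0, 0.001, -1.0]]
ft_force: [0.5, -0.1, -1.7]
grip_width: 0.0113
gripper_force: 58.8
t 12.75 shift/40mm [-0.011 -0.006  0.452] turn/5deg [0.007 0.    0.004] pos [0.562 0.158 0.194] F [ 0.455 -0.126 -1.727] w 0.011263351517926398
```

View pics/scene4.png

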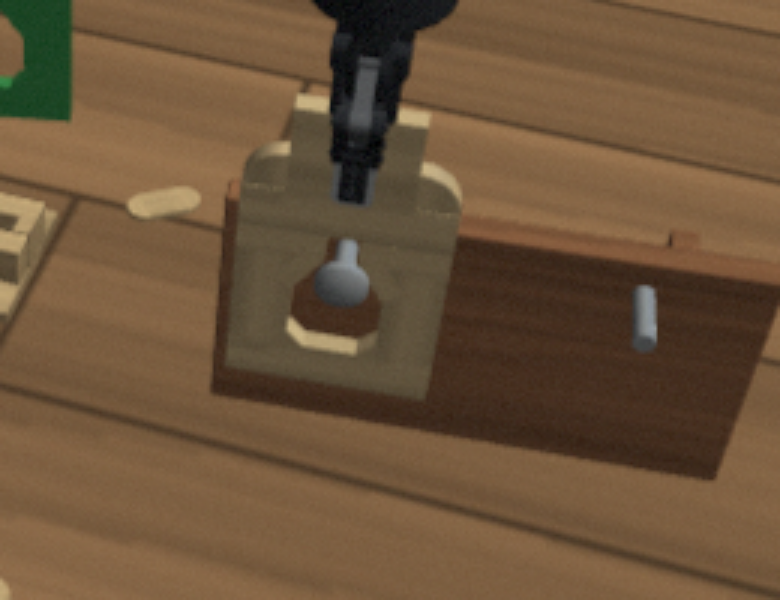

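The neck at crop (347,255) has entered the slot, slightly to its right. I'll nudge the template about 1 mm to +y and lower it further, watching the force.

```bash
python3 -m pendant '[[[0.03,0,0.1],[0,0,0]],[[0,0,0.1],[0,0,0]],[[0,0,0.1],[0,0,0]],[[0,0,0.06],[0,0,0]],[[0,0,0],[0,0,0]],[[0,0,0],[0,0,0]]]'
python3 -m pendant '[[[0,0,0.05],[0,0,0]],[[0,0,0.03],[0,0,0]],[[0,0,0],[0,0,0]],[[0,0,0],[0,0,0]]]'
```

```text
time_s: 13.55
position: [0.562, 0.1596, 0.1799]
tool_rot: [[-0.11, 0.994, 0.0], [0.994, 0.11, 0.0], [-0.0, 0.0, -1.0]]
ft_force: [-0.2, 0.9, -0.8]
grip_width: 0.0117
gripper_force: 58.8
time_s: 14.05
position: [0.5619, 0.1596, 0.1765]
tool_rot: [[-0.11, 0.994, -0.0], [0.994, 0.11, -0.0], [-0.0, -0.0, -1.0]]
ft_force: [0.2, 0.4, -1.2]
grip_width: 0.0116
gripper_force: 58.8
```

Not in contact yet; I'll creep down until the load comes off.

```bash
python3 -m pendant '[[[0,0,0.02],[0,0,0]],[[0,0,0],[0,0,0]],[[0,0,0],[0,0,0]]]'
python3 -m pendant '[[[0,0,0.02],[0,0,0]],[[0,0,0],[0,0,0]],[[0,0,0],[0,0,0]]]'
python3 -m pendant '[[[0,0,0.02],[0,0,0]],[[0,0,0],[0,0,0]],[[0,0,0],[0,0,0]]]'
```

```text
time_s: 14.42
position: [0.562, 0.1596, 0.1761]
tool_rot: [[-0.11, 0.994, 0.001], [0.994, 0.11, 0.0], [-0.0, 0.001, -1.0]]
ft_force: [-1.1, -0.7, 4.7]
grip_width: 0.0112
gripper_force: 59.6
time_s: 14.8
position: [0.562, 0.1597, 0.1761]
tool_rot: [[-0.111, 0.994, 0.001], [0.994, 0.111, 0.0], [-0.0, 0.001, -1.0]]
ft_force: [-2.9, 0.1, 8.6]
grip_width: 0.0115
gripper_force: 60.5
time_s: 15.18
position: [0.5621, 0.1597, 0.1759]
tool_rot: [[-0.111, 0.994, 0.002], [0.994, 0.111, 0.0], [-0.0, 0.002, -1.0]]
ft_force: [-3.8, -1.1, 14.6]
grip_width: 0.0111
gripper_force: 61.2
```

```bash
python3 -m pendant '[[[0,0,-0.03],[0,0,0]],[[0,0,0],[0,0,0]]]' - 20
python3 -m pendant '[[[0,0,0],[0,0,0]],[[0,0,0],[0,0,0]],[[0,0,0],[0,0,0]],[[0,0,0],[0,0,0]],[[0,0,0],[0,0,0]],[[0,0,0],[0,0,0]]]' 0.5
python3 - <<'E'
from h import *
d=get_image("scene");cv2.imwrite("pics/scene5.png",cv2.resize(d["img"][190:390,290:550],None,fx=3,fy=3))
E
```

```text
time_s: 15.42
position: [0.562, 0.1596, 0.1761]
tool_rot: [[-0.11, 0.994, 0.001], [0.994, 0.11, 0.0], [-0.0, 0.001, -1.0]]
ft_force: [-1.8, -0.5, 7.7]
grip_width: 0.0115
gripper_force: 60.0
time_s: 16.18
position: [0.5619, 0.1596, 0.1753]
tool_rot: [[-0.11, 0.994, 0.0], [0.994, 0.11, -0.0], [-0.0, 0.0, -1.0]]
ft_force: [-0.5, 0.3, 0.2]
grip_width: 0.0428
gripper_force: 0.0
```

View pics/scene5.png

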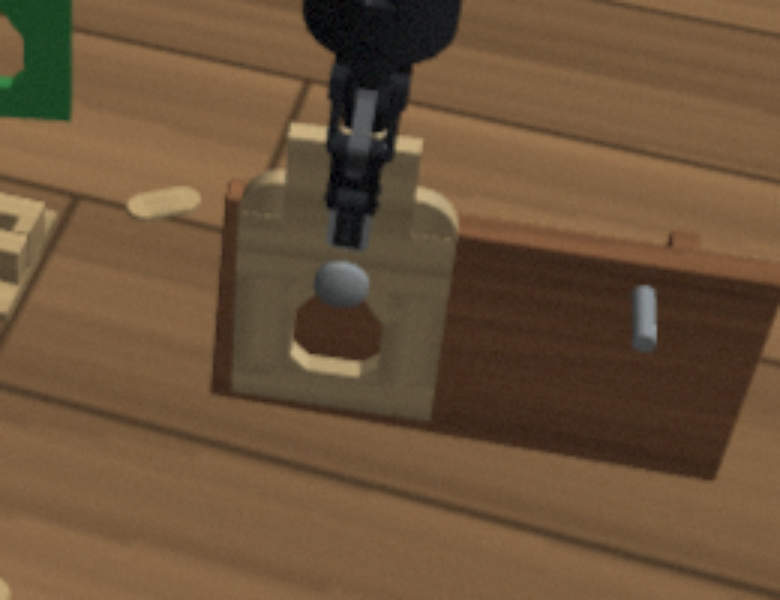

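The template hangs upright with the stud head at crop (342,285) at the top of the slot. I'll retreat straight up with the fingers fully open.

```bash
python3 -m pendant '[[[0,0,-0.1],[0,0,0]],[[0,0,-0.2],[0,0,0]],[[0,0,-0.4],[0,0,0]],[[0,0,-0.7],[0,0,0]],[[0,0,-0.7],[0,0,0]],[[0,0,-0.7],[0,0,0]],[[0,0,0],[0,0,0]],[[0,0,0],[0,0,0]]]' 0.6
python3 - <<'E'
from h import *
d=get_image("scene");cv2.imwrite("pics/scene6.png",d["img"])
for r in landmark_of("scene","template")[:4]:print(np.array(r["point"]),r["conf"])
E
```

```text
time_s: 17.23
position: [0.5616, 0.1596, 0.2867]
tool_rot: [[-0.11, 0.994, -0.001], [0.994, 0.11, -0.0], [0.0, -0.001, -1.0]]
ft_force: [-0.4, -1.1, 0.1]
grip_width: 0.0516
gripper_force: 0.0
[ 0.3429 -0.1448  0.1077] 0.89
[0.564  0.1592 0.138 ] 0.84
[ 0.3244 -0.2832  0.1096] 0.68
```

View pics/scene6.png

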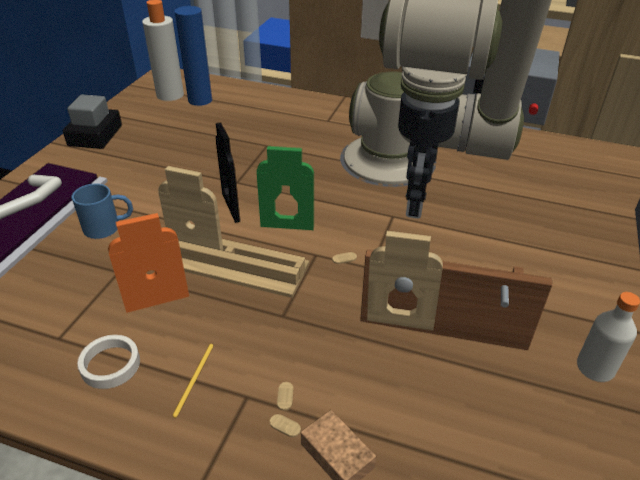

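The template hangs at (403,285) behind the head, the gripper is clear, and the plain template still stands in the rack at (190,205).

```bash
python3 -c "
from rig import *
print(close_job())"
```

```text
the job is handed in; nothing more can be done
None
```

The keyhole template hangs upright on the headed stud, locked behind the head and released; the plain template still stands in the rack, and the job was handed in at about 17 s of the 48 s allowed.

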